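# Park the transport pin and run the slide carriage in

## Task

Unlock the scanning stage and load it: pull the red T-handled spring pin up out of the carriage, turn it anticlockwise (seen from above) until its cross pin settles into the notches of the two yellow horns so that it stays up by itself, and let go of it. Only then push the carriage by its blue end plate all the way in under the scanner head until it meets its stop, leaving the pin parked, the slide rack standing in its place on the carriage and everything else where it is.

Things in the scene. Friction and masses are not known exactly. Their poses are not given: they have to be found in the camera images.
- stage: Scanning stage: an aluminium base plate (235 x 400 mm, 8 mm thick) fixed on the bench at a place and yaw that differ each time. Origin: on the bench under the plate's middle; z up; y along the carriage's travel (+y is in, towards the scanner head). The pin stands at stage x = -80, y = -80 mm. A vial and a slide mailer stand loose on the plate.
- scan_head (a point): Middle of the underside of the fixed white scanner head, 87 mm above the bench. The head reaches from 55 mm on the stage's -x side of this point to 72 mm on its +x side, 65 mm either way along y, and is 170 mm high above the bench. The carriage with its rack passes under it.
- handle_mid (a point): Middle of the T-handled pin's red crossbar, on the pin's upright axis, 95 mm above the bench while the pin is in. The crossbar is a level round bar, diameter 12, length 80 mm, along this point's x; z up. It rises and turns with the pin. Below it a red stem (16 mm thick), then a 10 mm steel shaft, crossed 48 mm below this point by a steel cross pin (diameter 6, length 69 mm) parallel to the crossbar.
- collar_mid (a point): Point on the pin's axis at notch-floor height, 65 mm above the bench. Round it, on a steel collar, stand two yellow horns, opposite each other, 28 mm from the axis; each has a notch on top between two rounded ridges 4 mm high. In the notches the cross pin stays up at lift 0.021; it clears the ridges above lift 0.026; beside the horns nothing holds it and it springs down. This point's axes are the stage's.
- pin_lift (a joint): How far the pin is pulled up, m: 0 = fully in (carriage locked), top of travel 0.032. A spring pulls it down with 8 N at 0, 12 N at 0.021, 14 N at 0.032. The carriage is free above about 0.011. Parked in the notches it reads 0.021; on top of the ridges 0.025. While it is down, turning is stopped by the horns' sides.
- pin_turn (a joint): Turn of the pin, rad, growing anticlockwise seen from above; at 0 the crossbar lies along the stage's x axis (starts -0.05 to 0.12, range -0.3 to 1.7). The notches lie somewhere from 0.6 to 1.3: the collar is set differently each time and not measured, so feel for the notch or look. A notch takes the cross pin freely within 0.035 rad of its middle; the ridges' tops are 0.21 rad either side of it.
- carriage (a joint): How far the grey carriage has slid in along the stage's +y, m: 0 = locked start, 0.12 = at its end stop (its front edge at the black rubber bar). It slides with about 3 N of friction and stays where it is left.
- push_plate (a point): Centre of the outer face (the one facing the stage's -y) of the carriage's upright blue end plate, 60 mm above the bench; the plate is 70 mm wide along the stage's x, 6 mm thick, from 22 to 80 mm above the bench, and moves with the carriage. Push on it towards the stage's +y. This point's axes are the stage's.
- rack_center (a point): Centre, half-way up, of the loose white rack of glass slides (82 x 112 mm, 41 mm tall) standing on the carriage within a low rim; z is up.
- vial: Loose small amber vial (28 mm across, 62 mm tall) on the base plate beyond the carriage; origin at its foot's centre; leave it.
- mailer: Loose white slide mailer (30 x 78 x 14 mm) lying on the base plate on the robot's side; origin under its centre; leave it.
- slide_box: Loose blue-lidded slide box (100 x 170 x 40 mm) on the bench; origin under its centre; leave it.
- stain_bottle: Loose amber bottle (56 mm across, 120 mm tall); origin at its foot's centre; leave it.
- buffer_bottle: Loose white bottle (64 mm across, 140 mm tall); origin at its foot's centre; leave it.
- petri: Loose clear dish (90 mm across, 16 mm high); origin at its foot's centre; leave it.
- marker: Loose blue marker pen (14 mm thick, 120 mm long) lying on the bench; leave it.
Mind the look-alikes: they are no part of the job. What is shaped like the part that bears rack_center but green is not meant.

How it is judged:
On the way:
1. the pin is parked in the rest notches and let go, the carriage still at its start (value of joint pin_lift between 0.0185 and 0.0235 m and value of joint pin_turn above 0.4 rad and contact force between the fingers and anything else below 0.3 N and value of joint carriage below 0.006 m), for 0.2 s.
At the end, for the whole second after the job is handed in: The carriage is within 4 mm of its end stop, the pin is up in the rest notches (lift 18.5 to 23.5 mm) by itself, and the slide rack stands flat in its place on the carriage (value of joint carriage above 0.116 m and value of joint pin_lift between 0.0185 and 0.0235 m and value of joint pin_turn above 0.4 rad and angle between rack_center's own z axis and vertical below 0.12 rad and horizontal distance between rack_center and push_plate below 0.092 m and height (world z) of rack_center between 0.036 and 0.05 m); the robot touches nothing.
It fails at once if a thing that should be left alone was shifted by more than 25 mm on the bench (on the stage: 15 mm) (distance of any of vial, mailer from where it was at the start of the episode above 0.015 m or distance of any of slide_box, stain_bottle, buffer_bottle, petri, marker from where it was at the start of the episode above 0.025 m).
It fails at once if the slide rack was tipped (angle between rack_center's own z axis and vertical above 0.25 rad).
It fails at once if the carriage left its start before the pin was parked (value of joint carriage above 0.01 m and value of joint pin_lift below 0.0165 m).
It also fails if it takes over 69 s, if anything falls off the work surface, if the arm or the gripper's body presses on something with over 40 N, if the wrist force passes 120 N, or if a joint passes its speed limit or range.

## Robot

A 6-joint arm with a two-finger parallel gripper is mounted at the origin on the work surface. World frame = base frame: x ahead of the robot, y to its left, z up, the work surface at z = 0. Lengths are in m, angles in rad, forces in N, time in s.
With the tool pointing down it reaches from about 0.35 to 0.775 m from the base axis. Payload 5.5 kg.
Tool frame: the origin (TCP) lies at the very end of the fingers, on their centre line; the grasp point (between the pads) lies 19 mm behind it; x points along the fingers, y is the direction in which the jaws open and shut, and the axes are right-handed (so a half turn about x gives the same grasp; the last joint's range is limited). The gripper opens to 85 mm and grips with 20 to 120 N. Pads are 22 mm wide; open, the fingers measure 114 mm over their backs; the gripper's body (76 mm by 85 mm) begins 54 mm behind the grasp point. The pads swing forward as they close: fully open they stand 13 mm farther back than shut.
Start: joints at [0.976, 0.313, 0.046, 1.304, 0, 1.431], TCP at [0.253, 0.517, 0.231] pointing down, gripper open.
Joint ranges: [-2.76, 2.76], [-0.86, 1.69], [-1.03, 1.26], [-2.2, 2.34], [-1.47, 1.5], [-3.14, 3.14]. Speed limits (rad/s): [2.57, 2.57, 3.14, 3.14, 3.14, 3.14].

## Interface

Orientations are given as a unit quaternion [w, x, y, z].
In Python, from workcell import env gives the robot as it stands.
- The arm moves only by the tool servo_tool, never from a script. Its argument "increments" is a list of rows, each an object with "offset": the shift along the tool's x, y, z in cm, a list of three; "yaw": the turn about the tool's x in degrees. In form: [{"offset": [x, y, z], "yaw": yaw}, ...]. A call has exactly 8 rows; each row is the pose to reach, as a shift and turn from the pose commanded when the call began, along the tool's axes at that moment; what a row does not reach only later rows make up. A row lasts 1/10 s, in which the tool goes at most 50 mm and 8.59 degrees, less where a joint would pass 70% of its speed; a pose out of reach is approached as far as the arm can. A call with a gripper value outside its range is refused whole. "claw" is the opening, from 0 (shut) to 1 (fully open), set as the call begins (left out, the last holds). The fingers move at their own pace and stop on an object; "force" is the grip in N (left out, the last holds). Time passes only in rows, so rows that repeat a pose let the fingers close, or fill a call up. It gives the time, the measured TCP pose, the force and the opening at its end, in the units of the state.
- env.get_state(): the state, without advancing time (a new reading comes with each control period).
- env.read_camera(name): name is "scene" or "top" or "wrist"; returns (picture, depth): 384x512x3 uint8, red, green, blue; 384x512 float32, m along the optical axis (not along the pixel's ray), 0 where there is no reading.
- env.camera_model(name): a dict with "vertical_fov" (degrees; the focal length in pixels is half the picture's height over the tangent of half this angle, whatever the lens; pixels are square), "cx", "cy" (the principal point, pixels), "world_from_camera" (4x4, takes a point from camera to world coordinates). Camera axes: x right, y up, looking along -z (the intrinsics and any distortion apply to the point x, -y, -z); pixel columns grow to the right and rows downward; lengths in m; the calibration is good to about 2 mm. A picture is of the moment at which its call begins: read the wrist's pose just before it. camera_model takes no time and is no camera call; for the wrist camera it gives the pose at the moment of the call.
- env.hand_in(): hands the job in, once; it reports no verdict.
The state is a dict: "clock": time; "joint_pos": joint angles; "qvel": joint speeds; "tau": joint torques, N m; "tcp_pos": TCP position; "orientation": TCP orientation; "wrist_force": force on the tool from outside, world axes, zero at the start; "ft_torque": the same for the moment, N m; "finger_gap": finger opening in m.
Only numpy, scipy, OpenCV 4.12 (cv2) and the standard library are available. Lean on these libraries where they do the work, as an engineer would, in place of code of your own. Each camera call takes 0.05 s, during which the arm holds its last target.

## Working session

There is one attempt and no reset: what is moved stays moved. The work goes in short steps, Python scripts to look and compute and a tool call to move; the robot and the scene stay as the last step left them, time stands still between calls to the robot, and variables do not carry over. Pictures are saved under pics/ and viewed, and the job is handed in when it is done.

Besides the shell and the picture viewer there is one more tool, called after "Emit:" as a command line: name --argument value ..., lists and objects as JSON in quotes. servo_tool: Moves the arm, as the interface text tells. Its arguments: {"type":"object","properties":{"increments":{"type":"array","items":{"type":"object","properties":{"offset":{"type":"array","items":{"type":"number"}},"yaw":{"type":"number"}}}},"claw":{"type":"number"},"force":{"type":"number"}},"required":["increments"]}

```bash
mkdir -p pics; ls; cat > h.py <<'E'
import numpy as np,cv2
from workcell import env
def snap(n,f):
    m=env.camera_model(n); p,d=env.read_camera(n)
    cv2.imwrite(f'pics/{f}.png',p[...,::-1]); np.savez(f'pics/{f}.npz',p=p,d=d,M=np.array(m['world_from_camera']),f=192/np.tan(np.radians(m['vertical_fov'])/2),c=[m['cx'],m['cy']])
    return m
def load(f):
    return np.load(f'pics/{f}.npz')
def world(z):
    d=z['d'];h,w=d.shape;u,v=np.meshgrid(np.arange(w),np.arange(h));f=z['f'];c=z['c']
    P=np.stack([(u-c[0])/f*d,-(v-c[1])/f*d,-d,np.ones_like(d)],-1)
    return (P@z['M'].T)[...,:3]
E
python3 - <<'E'
from h import *
print(env.get_state())
for n in ['scene','top','wrist']:
    m=snap(n,n+'0'); print(n,m)
E
```

```text
pics
{'clock': 0.0, 'joint_pos': array([9.76358074e-01, 3.14019587e-01, 4.49698453e-02, 1.30360705e+00,
       2.46884144e-05, 1.43119972e+00]), 'qvel': array([-0.00072124,  0.0001835 ,  0.00087403,  0.00114135, -0.0002013 ,
       -0.00013165]), 'tau': array([-6.04477318e-04, -4.80628681e+01,  2.98531920e+01,  1.94031000e-02,
       -1.99918281e-04, -3.66394488e-06]), 'tcp_pos': array([0.25231648, 0.51610698, 0.23039423]), 'orientation': array([ 0.68865512,  0.1588173 ,  0.68914347, -0.16003896]), 'wrist_force': array([-0.4439973 ,  0.29723733,  0.40188345]), 'ft_torque': array([ 0.01348453, -0.02378896, -0.00594444]), 'finger_gap': 0.08543938071332027}
scene {'vertical_fov': 48.355721203469315, 'cx': 252.1259417009927, 'cy': 196.39941512619671, 'world_from_camera': array([[-0.02843994, -0.57729154,  0.81604268,  1.54703107],
       [ 0.9995854 , -0.02009545,  0.02062051,  0.00887859],
       [ 0.0044947 ,  0.81629079,  0.57762371,  0.84503845],
       [ 0.        ,  0.        ,  0.        ,  1.        ]])}
top {'vertical_fov': 45.84590742100569, 'cx': 256.59054246218443, 'cy': 184.3322346773396, 'world_from_camera': array([[ 0.02325304,  0.99690216, -0.07513575,  0.36728676],
       [-0.99969116,  0.02252726, -0.01049287, -0.04969084],
       [-0.00876776,  0.07535654,  0.99711811,  1.66131369],
       [ 0.        ,  0.        ,  0.        ,  1.        ]])}
wrist {'vertical_fov': 71.16637446404962, 'cx': 256.36283143080755, 'cy': 188.5808222181613, 'world_from_camera': array([[ 0.43900032, -0.86283528, -0.2505873 ,  0.18944935],
       [ 0.89848383,  0.42084924,  0.1249509 ,  0.54718266],
       [-0.00235257, -0.28000212,  0.9599965 ,  0.37372342],
       [ 0.        ,  0.        ,  0.        ,  1.        ]])}
```

View pics/scene0.png

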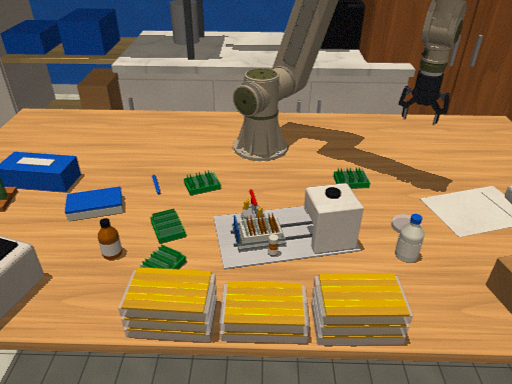

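View pics/top0.png

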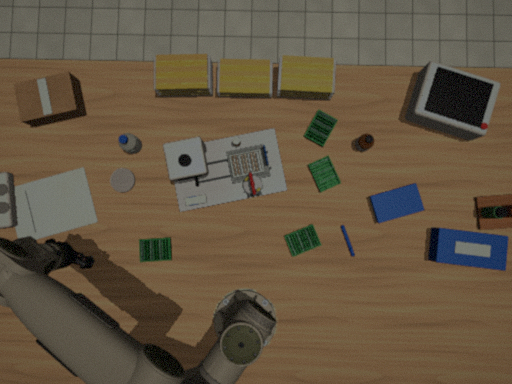

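View pics/wrist0.png

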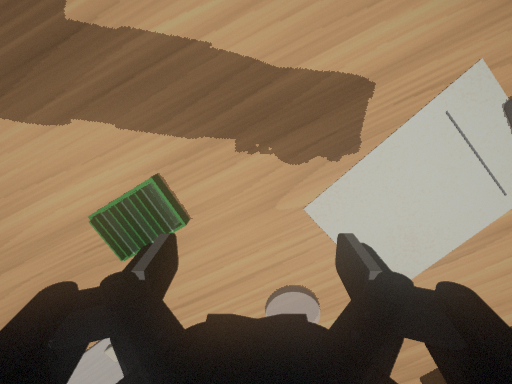

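```bash
python3 - <<'E'
from h import *
for n,(a,b,c,d) in {'top0':(120,215,155,295),'scene0':(170,270,205,370)}.items():
    z=load(n);p=z['p'][a:b,c:d,::-1]
    cv2.imwrite(f'pics/{n}_c.png',cv2.resize(p,None,fx=4.8 if n=='scene0' else 5.6,fy=4.8 if n=='scene0' else 5.6,interpolation=cv2.INTER_CUBIC))
    W=world(z);hsv=cv2.cvtColor(z['p'],cv2.COLOR_RGB2HSV)
    sub=np.zeros(W.shape[:2],bool);sub[a:b,c:d]=1
    H,S,V=hsv[...,0],hsv[...,1],hsv[...,2]
    for nm,m in {'red':((H<6)|(H>174))&(S>170)&(V>70),'blue':(H>100)&(H<125)&(S>130),'yellow':(H>20)&(H<32)&(S>150)}.items():
        m=m&sub&(z['d']>0);q=W[m];
        if len(q): 
            v,u=np.where(m);print(n,nm,len(q),'px',u.mean(),v.mean(),q.min(0).round(3),q.max(0).round(3),np.median(q,0).round(3))
    # plate points
    m=sub&(abs(W[...,2]-0.008)<0.005)&(S<60)&(V>90)
    r=cv2.minAreaRect((W[m][:,:2]*1000).astype(np.float32));print(n,'plate',m.sum(),r)
    m=sub&(abs(W[...,2]-0.170)<0.008)
    if m.sum()>10:
        r=cv2.minAreaRect((W[m][:,:2]*1000).astype(np.float32));print(n,'head',m.sum(),r)
E
```

```text
top0 red 49 px 251.77551020408163 183.22448979591837 [ 0.455 -0.028  0.093] [ 0.524 -0.006  0.112] [ 0.486 -0.017  0.099]
top0 blue 18 px 264.77777777777777 153.38888888888889 [ 0.568 -0.064  0.049] [ 0.62  -0.053  0.08 ] [ 0.6   -0.06   0.076]
top0 yellow 8 px 236.625 182.25 [ 0.467 -0.038  0.017] [0.509 0.188 0.071] [0.502 0.003 0.064]
top0 plate 2872 ((544.602294921875, 77.69020080566406), (235.46023559570312, 400.21392822265625), 12.907801628112793)
top0 head 183 ((566.0516357421875, 207.43446350097656), (114.60574340820312, 118.08888244628906), 17.971391677856445)
scene0 red 59 px 252.66101694915255 198.05084745762713 [ 0.455 -0.025  0.073] [ 0.529 -0.005  0.106] [ 0.497 -0.018  0.099]
scene0 blue 86 px 242.75581395348837 226.96511627906978 [ 0.55  -0.069  0.024] [0.631 0.214 0.167] [ 0.604 -0.06   0.066]
scene0 yellow 70 px 251.65714285714284 206.97142857142856 [ 0.366 -0.044 -0.002] [0.516 0.01  0.071] [ 0.48  -0.031  0.057]
scene0 plate 3103 ((547.2003173828125, 79.06602478027344), (238.43467712402344, 398.48834228515625), 12.70639705657959)
scene0 head 137 ((558.3330078125, 210.04400634765625), (41.575286865234375, 45.16688537597656), 66.85636901855469)
```

View pics/top0_c.png

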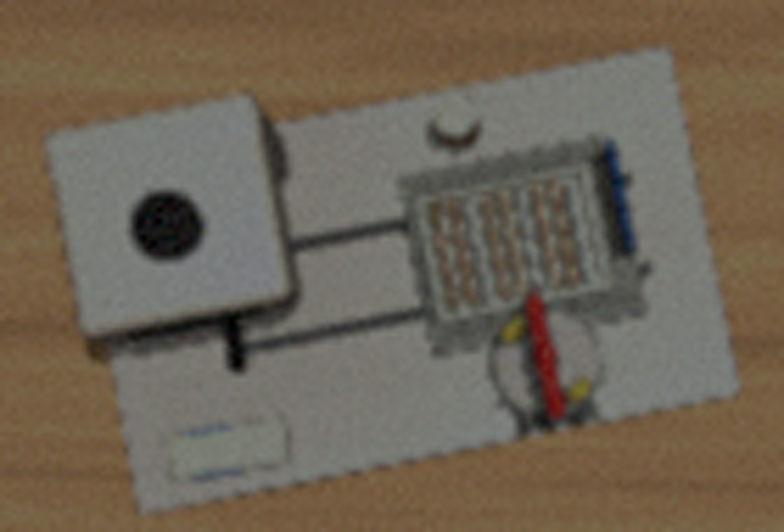

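View pics/scene0_c.png

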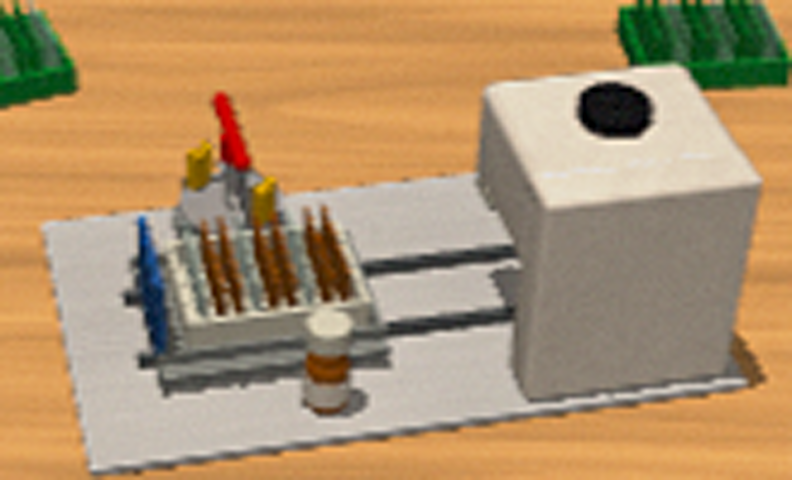

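```bash
cat >> h.py <<'E'
from scipy.spatial.transform import Rotation as Ro
YAW=np.radians(12.85); C0=np.array([.5455,.0785])
Rs=np.array([[np.cos(YAW),-np.sin(YAW)],[np.sin(YAW),np.cos(YAW)]])
def s2w(x,y): return C0+Rs@np.array([x,y])
def w2s(p): return Rs.T@(np.asarray(p)[:2]-C0)
def tool():
    s=env.get_state();q=s['orientation'];R=Ro.from_quat([q[1],q[2],q[3],q[0]]).as_matrix();return s,R
def goto(p):
    s,R=tool();t=s['tcp_pos'];print('clock',s['clock'],'tcp',t.round(4),'stage',w2s(t).round(4),'F',s['wrist_force'].round(1),'gap',round(s['finger_gap'],4),'q6',s['joint_pos'].round(3))
    print('tool x',R[:,0].round(3),'jaw angle world deg',np.degrees(np.arctan2(R[1,1],R[0,1])).round(2))
    print('offset cm',(R.T@(np.array(p)-t)*100).round(2))
E
python3 - <<'E'
from h import *
p=s2w(-.08,-.08);print(p)
goto([p[0],p[1],.2])
m=env.camera_model('wrist');s,R=tool();M=np.array(m['world_from_camera']);
print('cam in tool',R.T@(M[:3,3]-s['tcp_pos']),'\n',R.T@M[:3,:3])
E
```

```text
[ 0.4852955 -0.0172884]
clock 0.15 tcp [0.2524 0.5162 0.2306] stage [-0.1884  0.492 ] F [-0.3 -0.4 -0.2] gap 0.0854 q6 [0.976 0.314 0.045 1.304 0.    1.431]
tool x [-0.001 -0.001 -1.   ] jaw angle world deg 63.94
offset cm [  3.1  -37.69  44.36]
cam in tool [-1.43213853e-01  4.58055998e-06 -7.01475635e-02] 
 [[ 7.23476276e-04  2.80230651e-01 -9.59932424e-01]
 [ 9.99999691e-01 -4.98380061e-04  6.08183106e-04]
 [-3.07979632e-04 -9.59932567e-01 -2.80230925e-01]]
```

Emit:
servo_tool --increments '[{"offset": [0, -2, 2.4], "yaw": -2}, {"offset": [0, -5, 5.9], "yaw": -6}, {"offset": [0, -8, 9.4], "yaw": -10}, {"offset": [0, -11, 12.9], "yaw": -14}, {"offset": [0, -14, 16.5], "yaw": -18}, {"offset": [0, -17, 20], "yaw": -22}, {"offset": [0, -20, 23.5], "yaw": -26}, {"offset": [0, -23, 27], "yaw": -30}]' --claw 1 --force 60

```text
clock: 0.95
tcp_pos: [0.3943, 0.1896, 0.2313]
orientation: [0.707, -0.025, 0.707, 0.025]
wrist_force: [1.5, -0.3, 0.3]
finger_gap: 0.0855
```

```bash
python3 - <<'E'
from h import *
p=s2w(-.08,-.08)
goto([p[0],p[1],.2])
E
```

```text
clock 0.95 tcp [0.3943 0.1896 0.2313] stage [-0.1227  0.142 ] F [ 1.5 -0.3  0.3] gap 0.0855 q6 [ 0.264  0.047 -0.28   1.243  0.     0.192]
tool x [ 0.  0. -1.] jaw angle world deg 94.13
offset cm [  3.13 -21.29   7.58]
```

Emit:
servo_tool --increments '[{"offset": [0, -3, 1.1], "yaw": -1.2}, {"offset": [0.3, -6.5, 2.3], "yaw": -2.6}, {"offset": [0.6, -10, 3.5], "yaw": -4}, {"offset": [0.9, -13.5, 4.8], "yaw": -5.5}, {"offset": [1.1, -17, 6.1], "yaw": -7}, {"offset": [1.1, -19.5, 7], "yaw": -8.2}, {"offset": [1.1, -21.3, 7.6], "yaw": -8.7}, {"offset": [1.1, -21.3, 7.6], "yaw": -8.7}]'

```text
clock: 1.75
tcp_pos: [0.4853, -0.0179, 0.2198]
orientation: [0.703, -0.077, 0.703, 0.077]
wrist_force: [0.0, 0.8, -0.8]
finger_gap: 0.0855
```

```bash
python3 - <<'E'
from h import *
p=s2w(-.08,-.08)
goto([p[0],p[1],.2]);snap('wrist','w1')
E
```

```text
clock 1.75 tcp [ 0.4853 -0.0179  0.2198] stage [-0.0801 -0.0806] F [ 0.   0.8 -0.8] gap 0.0855 q6 [-0.202  0.145 -0.199  1.227 -0.    -0.42 ]
tool x [-0. -0. -1.] jaw angle world deg 102.45
offset cm [1.98 0.06 0.01]
```

View pics/w1.png

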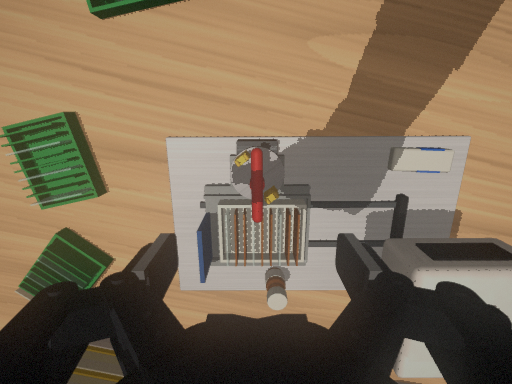

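```bash
python3 - <<'E'
from h import *
z=load('w1');W=world(z);p=z['p'];hsv=cv2.cvtColor(p,cv2.COLOR_RGB2HSV);H,S,V=[hsv[...,i] for i in range(3)]
cv2.imwrite('pics/w1c.png',cv2.resize(p[125:275,180:320,::-1],None,fx=4,fy=4,interpolation=cv2.INTER_CUBIC))
sub=np.zeros(H.shape,bool);sub[135:295,165:330]=1
def st(m):
    q=W[m]; return np.c_[(q[:,:2]-C0)@Rs,q[:,2]]
red=sub&((H<8)|(H>172))&(S>150)&(z['d']>0)
q=st(red); q=q[q[:,2]>.09]; print('red',len(q),q.min(0),q.max(0),np.median(q,0))
c,s,vt=np.linalg.svd(q[:,:2]-q[:,:2].mean(0),full_matrices=False);print('bar mean',q.mean(0),'turn',np.arctan(vt[0,1]/vt[0,0]))
r=cv2.minAreaRect((q[:,:2]*1000).astype(np.float32));print(r)
ye=sub&(H>20)&(H<32)&(S>150)&(V>60)
n,l,stt,ce=cv2.connectedComponentsWithStats(ye.astype(np.uint8))
for i in range(1,n):
    if stt[i,4]>8:
        q=st(l==i);print('yel',stt[i,4],ce[i],q.mean(0).round(4),q.min(0).round(3),q.max(0).round(3), 'ang about pin',np.arctan2(q[:,1].mean()+.08,q[:,0].mean()+.08))
bl=sub&(H>100)&(H<125)&(S>120);q=st(bl);print('blue',np.percentile(q,[2,50,98],axis=0).round(3))
pl=sub&0
m=(abs(W[...,2]-.008)<.004)&(S<60)&(V>80);m[:130]=0;m[300:]=0
r=cv2.minAreaRect((W[m][:,:2]*1000).astype(np.float32));print(r)
m=(abs(W[...,2]-.170)<.006);q=st(m);print('head',q.min(0),q.max(0))
m=sub&(W[...,2]>.05)&(W[...,2]<.085)&(S<90)&(V>120);q=st(m);print('rack',np.percentile(q,[1,50,99],axis=0).round(3))
E
```

```text
red 539 [-0.11491338 -0.08817037  0.09039923] [-0.03728877 -0.07447856  0.1027394 ] [-0.0821345  -0.08101814  0.10078983]
bar mean [-0.07828453 -0.08130231  0.10045174] turn 0.006501070653726282
((-76.00962829589844, -81.37631225585938), (77.71220397949219, 13.659919738769531), 3.131756544113159)
yel 14 [245.35714286 156.92857143] [-0.1013 -0.0934  0.0692] [-0.104 -0.096  0.068] [-0.099 -0.092  0.071] ang about pin -2.578905211608215
yel 55 [270.34545455 197.92727273] [-0.0526 -0.0653  0.0661] [-0.058 -0.07   0.064] [-0.047 -0.06   0.07 ] ang about pin 0.49047566953764105Traceback (most recent call last):
  File "<stdin>", line 16, in <module>
    return _quantile_unchecked(
        a, q, axis, out, overwrite_input, method, keepdims, weights)
    return _ureduce(a,
                    func=_quantile_ureduce_func,
    ...<5 lines>...
                    overwrite_input=overwrite_input,
                    method=method)
    r = func(a, **kwargs)
    result = _quantile(arr,
                       quantiles=q,
    ...<2 lines>...
                       out=out,
                       weights=wgt)
    slices_having_nans = np.isnan(arr[-1, ...])
                                  ~~~^^^^^^^^^
IndexError: index -1 is out of bounds for axis 0 with size 0
```

View pics/w1c.png

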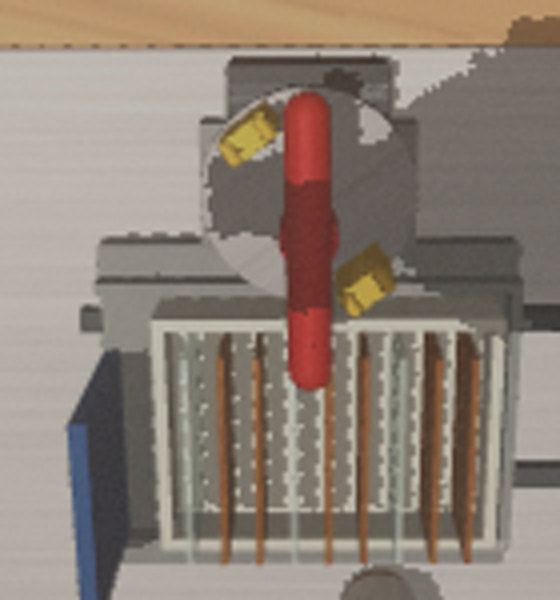

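```bash
python3 - <<'E'
from h import *
z=load('w1');W=world(z);p=z['p'];hsv=cv2.cvtColor(p,cv2.COLOR_RGB2HSV);H,S,V=[hsv[...,i] for i in range(3)]
cv2.imwrite('pics/w1d.png',cv2.resize(p[145:205,230:285,::-1],None,fx=10,fy=10,interpolation=cv2.INTER_CUBIC))
def pix(u,v,h):
    d=np.array([(u-z['c'][0])/z['f'],-(v-z['c'][1])/z['f'],-1]);M=z['M'];d=M[:3,:3]@d;o=M[:3,3];return w2s(o+d*(h-o[2])/d[2])
a=pix(242,159.2,.067);b=pix(271.7,195,.067);print(a,b,(a+b)/2,np.linalg.norm(b-a),np.arctan2(*(b-a)[::-1]))
for (u,v) in [(242,157),(262,199),(270,197),(200,232),(204,280),(212,215)]:print(u,v,w2s(W[v,u]),W[v,u,2])
m=(H>15)&(H<35)&(S>110);m[:145]=0;m[206:]=0;m[:,:225]=0;m[:,290:]=0
m&=(W[...,2]>.03)
n,l,stt,ce=cv2.connectedComponentsWithStats(m.astype(np.uint8))
for i in range(1,n):
    if stt[i,4]>8:
        q=W[l==i];q=np.c_[(q[:,:2]-C0)@Rs,q[:,2]];print(stt[i],ce[i],q.mean(0))
E
```

```text
[-0.09843456 -0.09732459] [-0.05640399 -0.06385931] [-0.07741927 -0.08059195] 0.05372609875746475 0.672427436041775
242 157 [-0.10094348 -0.09725753] 0.06725143471925543
262 199 [-0.06191981 -0.07568983] 0.09789283307998597
270 197 [-0.05338914 -0.06571486] 0.06517564653658248
200 232 [-0.01627262 -0.14687642] 0.07990759549141685
204 280 [ 0.04742417 -0.14606879] 0.0803759680105876
212 215 [-0.01397449 -0.14239248] 0.02185243529343156
[235 151  15  16 132] [241.83333333 158.31818182] [-0.09897817 -0.09763341  0.06422614]
[264 186  15  18 171] [270.59649123 194.80116959] [-0.05586095 -0.06500271  0.06442726]
```

View pics/w1d.png

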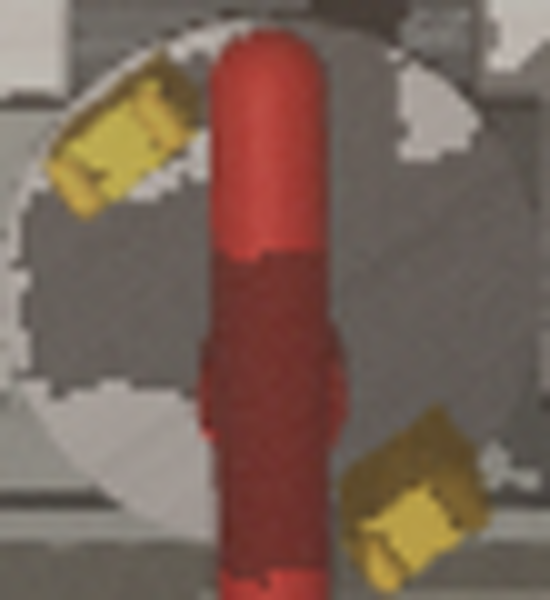

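```bash
python3 - <<'E'
from h import *
z=load('w1')
def pix(u,v,h):
    d=np.array([(u-z['c'][0])/z['f'],-(v-z['c'][1])/z['f'],-1]);M=z['M'];d=M[:3,:3]@d;o=M[:3,3];return w2s(o+d*(h-o[2])/d[2])
a=pix(242,159.9,.065);b=pix(271.2,198,.065);print(a,b,(a+b)/2,np.linalg.norm(b-a),np.arctan2(*(b-a)[::-1]))
a=pix(257,150,.095);b=pix(257.5,222,.095);print(a,b,(a+b)/2,np.linalg.norm(b-a),np.arctan2(*(b-a)[::-1]))
goto([*s2w(-.0785,-.0805),.078])
E
```

```text
[-0.09729026 -0.09745282] [-0.05209421 -0.0642941 ] [-0.07469223 -0.08087346] 0.056055187813259535 0.6329639128947269
[-0.11253263 -0.08059031] [-0.03482688 -0.08050918] [-0.07367976 -0.08054975] 0.07770579508094935 0.0010440339790513124
clock 1.8 tcp [ 0.4846 -0.0167  0.2198] stage [-0.0806 -0.0793] F [0.1 0.3 1.1] gap 0.0857 q6 [-0.2    0.144 -0.2    1.228  0.    -0.419]
tool x [-0.001  0.    -1.   ] jaw angle world deg 102.51
offset cm [14.18 -0.13  0.22]
```

Emit:
servo_tool --increments '[{"offset": [2, 0, 0.1], "yaw": -0.3}, {"offset": [4.5, -0.1, 0.3], "yaw": -0.3}, {"offset": [7, -0.1, 0.4], "yaw": -0.3}, {"offset": [9.5, -0.1, 0.4], "yaw": -0.3}, {"offset": [11.5, -0.1, 0.4], "yaw": -0.3}, {"offset": [12.8, -0.1, 0.4], "yaw": -0.3}, {"offset": [13.4, -0.1, 0.4], "yaw": -0.3}, {"offset": [13.4, -0.1, 0.4], "yaw": -0.3}]'

```text
clock: 2.6
tcp_pos: [0.4877, -0.015, 0.0857]
orientation: [0.702, -0.08, 0.703, 0.08]
wrist_force: [0.3, -1.7, -0.4]
finger_gap: 0.0855
```

```bash
python3 - <<'E'
from h import *
goto([*s2w(-.077,-.0805),.086]);snap('wrist','w2')
z=load('w2');cv2.imwrite('pics/w2c.png',cv2.resize(z['p'][...,::-1],None,fx=1.5,fy=1.5))
E
```

```text
clock 2.6 tcp [ 0.4877 -0.015   0.0857] stage [-0.0771 -0.0783] F [ 0.3 -1.7 -0.4] gap 0.0855 q6 [-0.196  0.246 -0.422  0.905  0.    -0.423]
tool x [-0.002  0.001 -1.   ] jaw angle world deg 103.0
offset cm [-0.03 -0.22  0.01]
```

View pics/w2c.png

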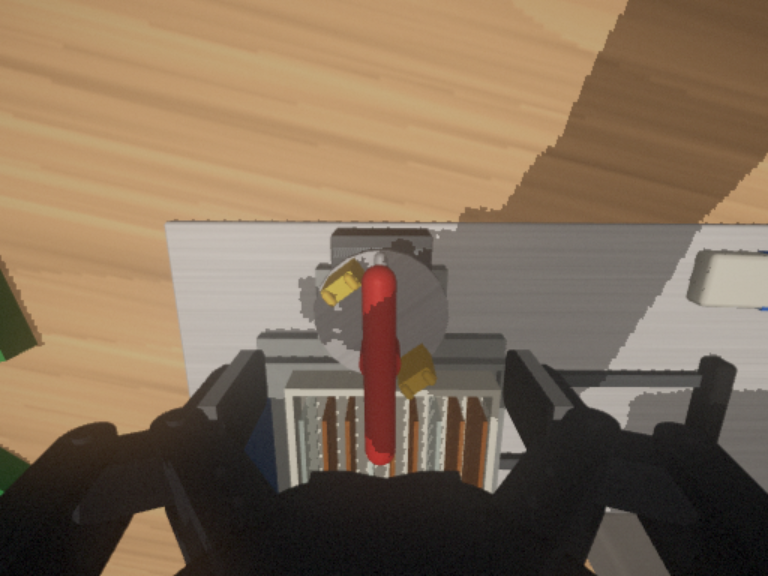

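Emit:
servo_tool --increments '[{"offset": [0, -0.2, 0], "yaw": 0}, {"offset": [0, -0.2, 0], "yaw": 0}, {"offset": [0, -0.2, 0], "yaw": 0}, {"offset": [0, -0.2, 0], "yaw": 0}, {"offset": [0, -0.2, 0], "yaw": 0}, {"offset": [0, -0.2, 0], "yaw": 0}, {"offset": [0, -0.2, 0], "yaw": 0}, {"offset": [0, -0.2, 0], "yaw": 0}]' --claw 0 --force 80

```text
clock: 3.45
tcp_pos: [0.4891, -0.0171, 0.0868]
orientation: [0.703, -0.079, 0.702, 0.081]
wrist_force: [-3.1, 4.0, 5.9]
finger_gap: 0.0099
```

```bash
python3 - <<'E'
from h import *
goto([*s2w(-.077,-.0805),.086]);snap('wrist','w3')
z=load('w3');cv2.imwrite('pics/w3c.png',cv2.resize(z['p'][...,::-1],None,fx=1.5,fy=1.5))
E
```

```text
clock 3.45 tcp [ 0.4891 -0.0171  0.0868] stage [-0.0762 -0.0807] F [-3.1  4.   5.9] gap 0.0099 q6 [-0.2    0.246 -0.419  0.907  0.002 -0.427]
tool x [ 0.     0.002 -1.   ] jaw angle world deg 102.97
offset cm [ 0.08  0.02 -0.08]
```

View pics/w3c.png

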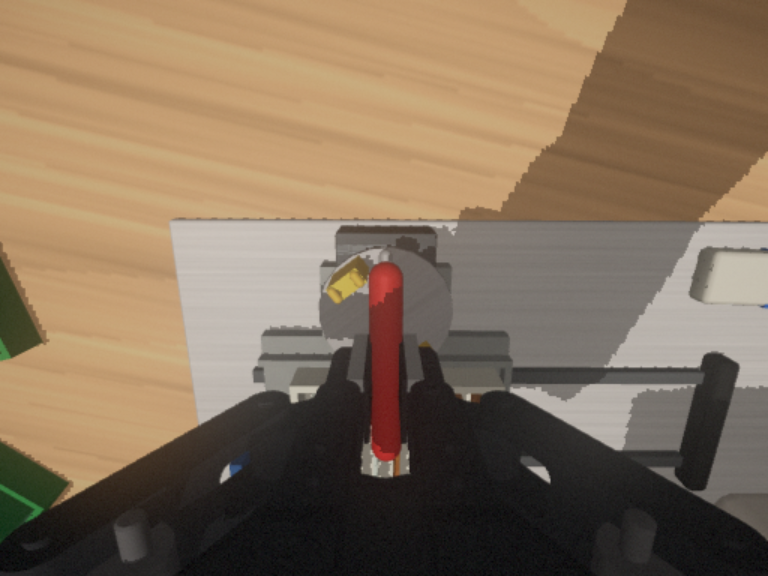

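Emit:
servo_tool --increments '[{"offset": [0, 0, 0], "yaw": 0}, {"offset": [0, 0, 0], "yaw": 0}, {"offset": [0, 0, 0], "yaw": 0}, {"offset": [0.3, 0, 0], "yaw": 0}, {"offset": [0.6, 0, 0], "yaw": 0}, {"offset": [0.9, 0, 0], "yaw": 0}, {"offset": [0.9, 0, 0], "yaw": 0}, {"offset": [0.9, 0, 0], "yaw": 0}]' --claw 0.4

```text
clock: 4.3
tcp_pos: [0.489, -0.0179, 0.0771]
orientation: [0.702, -0.08, 0.703, 0.08]
wrist_force: [-0.2, 0.0, -0.3]
finger_gap: 0.0347
```

Emit:
servo_tool --increments '[{"offset": [0, 0, 0], "yaw": 0}, {"offset": [0, 0, 0], "yaw": 0}, {"offset": [0, 0, 0], "yaw": 0}, {"offset": [0, 0, 0], "yaw": 0}, {"offset": [0, 0, 0], "yaw": 0}, {"offset": [0, 0, 0], "yaw": 0}, {"offset": [0, 0, 0], "yaw": 0}, {"offset": [0, 0, 0], "yaw": 0}]' --claw 0 --force 80

```text
clock: 5.1
tcp_pos: [0.4891, -0.0172, 0.0777]
orientation: [0.703, -0.079, 0.702, 0.08]
wrist_force: [-3.0, 4.9, 5.1]
finger_gap: 0.0123
```

```bash
python3 - <<'E'
from h import *
goto([*s2w(-.077,-.0805),.078])
E
```

```text
clock 5.1 tcp [ 0.4891 -0.0172  0.0777] stage [-0.0763 -0.0807] F [-3.   4.9  5.1] gap 0.0123 q6 [-0.2    0.255 -0.432  0.884  0.002 -0.427]
tool x [ 0.     0.002 -1.   ] jaw angle world deg 102.97
offset cm [-0.03  0.02 -0.07]
```

Emit:
servo_tool --increments '[{"offset": [-0.4, 0, 0], "yaw": 0}, {"offset": [-0.8, 0, 0], "yaw": 0}, {"offset": [-1.2, 0, 0], "yaw": 0}, {"offset": [-1.6, 0, 0], "yaw": 0}, {"offset": [-2.0, 0, 0], "yaw": 0}, {"offset": [-2.4, 0, 0], "yaw": 0}, {"offset": [-2.9, 0, 0], "yaw": 0}, {"offset": [-2.9, 0, 0], "yaw": 0}]'

```text
clock: 5.9
tcp_pos: [0.4887, -0.0172, 0.1048]
orientation: [0.702, -0.079, 0.703, 0.081]
wrist_force: [4.4, 4.5, -14.6]
finger_gap: 0.0121
```

```bash
python3 - <<'E'
from h import *
goto([*s2w(-.077,-.0805),.106]);snap('scene','s4');snap('wrist','w4')
z=load('s4');cv2.imwrite('pics/s4c.png',cv2.resize(z['p'][165:275,200:365,::-1],None,fx=4.5,fy=4.5,interpolation=cv2.INTER_CUBIC))
E
```

```text
clock 5.9 tcp [ 0.4887 -0.0172  0.1048] stage [-0.0766 -0.0807] F [  4.4   4.5 -14.6] gap 0.0121 q6 [-0.2    0.229 -0.391  0.953  0.002 -0.427]
tool x [-0.002  0.002 -1.   ] jaw angle world deg 102.97
offset cm [-0.12  0.02 -0.04]
```

View pics/s4c.png

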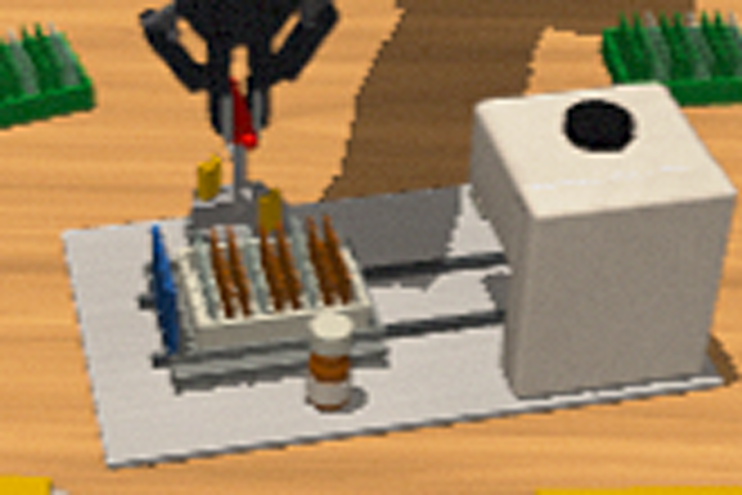

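View pics/w4.png

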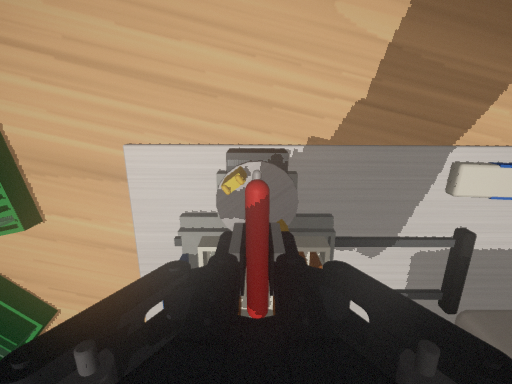

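Emit:
servo_tool --increments '[{"offset": [-0.15, 0, 0], "yaw": 0}, {"offset": [-0.15, 0, 0], "yaw": -4}, {"offset": [-0.15, 0, 0], "yaw": -9}, {"offset": [-0.15, 0, 0], "yaw": -14}, {"offset": [-0.15, 0, 0], "yaw": -19}, {"offset": [-0.15, 0, 0], "yaw": -24}, {"offset": [-0.15, 0, 0], "yaw": -27}, {"offset": [-0.15, 0, 0], "yaw": -27}]'

```text
clock: 6.8
tcp_pos: [0.4888, -0.0173, 0.1058]
orientation: [0.664, -0.241, 0.665, 0.243]
wrist_force: [3.6, 3.4, -14.3]
finger_gap: 0.0123
```

```bash
python3 - <<'E'
from h import *
goto([*s2w(-.077,-.0805),.106]);snap('wrist','w5')
s=env.get_state();print(s['ft_torque'])
E
```

```text
clock 6.8 tcp [ 0.4888 -0.0173  0.1058] stage [-0.0766 -0.0808] F [  3.6   3.4 -14.3] gap 0.0123 q6 [-0.201  0.228 -0.389  0.955  0.001 -0.899]
tool x [-0.002  0.002 -1.   ] jaw angle world deg 130.03
offset cm [-0.02  0.05 -0.02]
[ 0.82094038 -1.04440128 -0.029757  ]
```

View pics/w5.png

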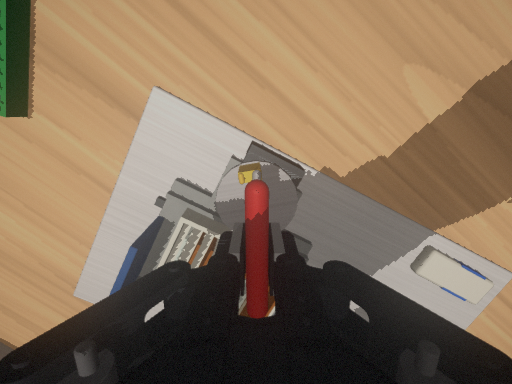

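```bash
python3 - <<'E'
from h import *
z=load('w5')
cv2.imwrite('pics/w5d.png',cv2.resize(z['p'][145:215,205:310,::-1],None,fx=7,fy=7,interpolation=cv2.INTER_CUBIC))
M=z['M'];f=z['f'];c=z['c'];Mi=np.linalg.inv(M)
def proj(p):
    q=Mi@np.append(p,1);return c[0]+f*q[0]/-q[2],c[1]+f*q[1]/q[2]
for ax in [(-.0766,-.0808),(-.0765,-.0795),(-.08,-.08)]:
  for t in [.55,.6,.633,.67,.7,.75]:
    a=s2w(ax[0]-.028*np.cos(t),ax[1]-.028*np.sin(t));u,v=proj([*a,.065]);print(ax,t,round(u,1),round(v,1),'crop',round((u-205+.5)*7),round((v-145+.5)*7))
E
```

```text
(-0.0766, -0.0808) 0.55 254.7 174.0 crop 351 206
(-0.0766, -0.0808) 0.6 252.7 174.1 crop 338 208
(-0.0766, -0.0808) 0.633 251.4 174.3 crop 328 209
(-0.0766, -0.0808) 0.67 250.0 174.6 crop 318 211
(-0.0766, -0.0808) 0.7 248.8 174.8 crop 310 212
(-0.0766, -0.0808) 0.75 246.9 175.3 crop 297 216
(-0.0765, -0.0795) 0.55 256.3 174.9 crop 362 213
(-0.0765, -0.0795) 0.6 254.3 175.1 crop 349 214
(-0.0765, -0.0795) 0.633 253.0 175.3 crop 340 215
(-0.0765, -0.0795) 0.67 251.6 175.5 crop 329 217
(-0.0765, -0.0795) 0.7 250.4 175.8 crop 321 219
(-0.0765, -0.0795) 0.75 248.5 176.3 crop 308 222
(-0.08, -0.08) 0.55 257.9 170.2 crop 374 180
(-0.08, -0.08) 0.6 255.9 170.4 crop 360 182
(-0.08, -0.08) 0.633 254.6 170.6 crop 351 183
(-0.08, -0.08) 0.67 253.2 170.9 crop 341 185
(-0.08, -0.08) 0.7 252.0 171.1 crop 333 186
(-0.08, -0.08) 0.75 250.1 171.6 crop 319 190
```

View pics/w5d.png

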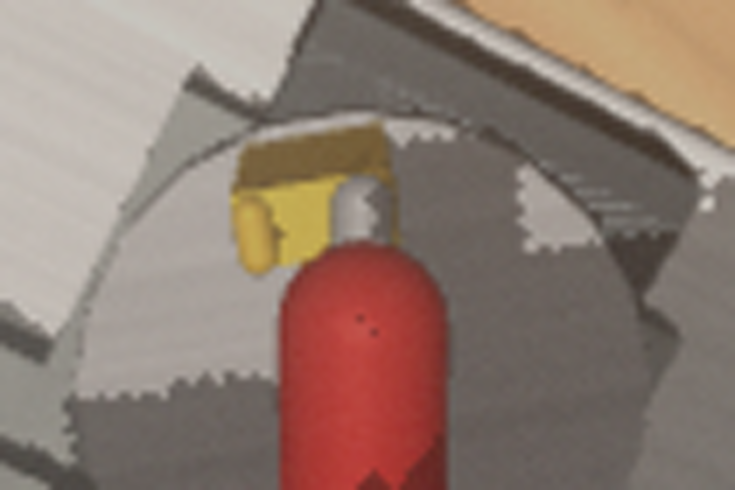

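Emit:
servo_tool --increments '[{"offset": [0, 0, 0], "yaw": -3}, {"offset": [0, 0, 0], "yaw": -6.5}, {"offset": [0, 0, 0], "yaw": -9.4}, {"offset": [0, 0, 0], "yaw": -9.4}, {"offset": [0, 0, 0], "yaw": -9.4}, {"offset": [0.1, 0, 0], "yaw": -9.4}, {"offset": [0.2, 0, 0], "yaw": -9.4}, {"offset": [0.2, 0, 0], "yaw": -9.4}]'

```text
clock: 7.65
tcp_pos: [0.4889, -0.0173, 0.1037]
orientation: [0.642, -0.295, 0.643, 0.296]
wrist_force: [4.4, 4.4, -14.5]
finger_gap: 0.012
```

```bash
python3 - <<'E'
from h import *
goto([*s2w(-.077,-.0805),.106]);snap('wrist','w6')
s=env.get_state();print(s['ft_torque'])
z=load('w6')
cv2.imwrite('pics/w6d.png',cv2.resize(z['p'][145:215,205:310,::-1],None,fx=7,fy=7,interpolation=cv2.INTER_CUBIC))
E
```

```text
clock 7.65 tcp [ 0.4889 -0.0173  0.1037] stage [-0.0765 -0.0808] F [  4.4   4.4 -14.5] gap 0.012 q6 [-2.010e-01  2.300e-01 -3.920e-01  9.500e-01  1.000e-03 -1.062e+00]
tool x [-0.002  0.002 -1.   ] jaw angle world deg 139.36
offset cm [-0.23  0.06 -0.02]
[ 0.80903354 -1.07416367 -0.01117952]
```

View pics/w6d.png

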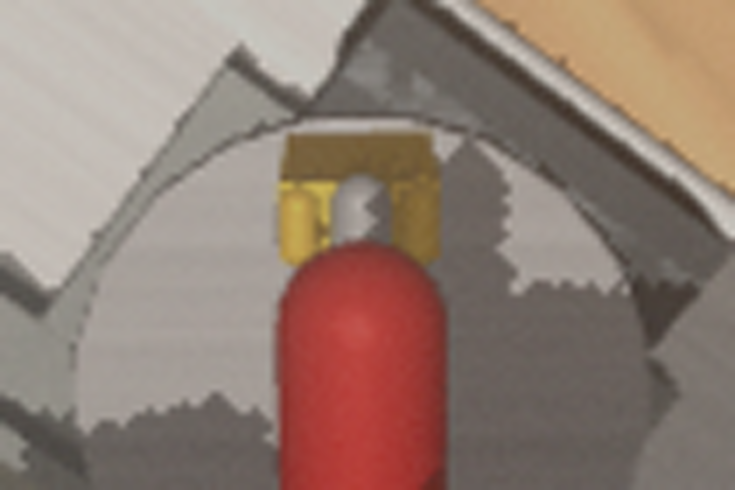

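Emit:
servo_tool --increments '[{"offset": [0.1, 0, 0], "yaw": 0}, {"offset": [0.2, 0, 0], "yaw": 0}, {"offset": [0.3, 0, 0], "yaw": 0}, {"offset": [0.4, 0, 0], "yaw": 0}, {"offset": [0.5, 0, 0], "yaw": 0}, {"offset": [0.6, 0, 0], "yaw": 0}, {"offset": [0.7, 0, 0], "yaw": 0}, {"offset": [0.7, 0, 0], "yaw": 0}]'

```text
clock: 8.5
tcp_pos: [0.489, -0.0173, 0.0985]
orientation: [0.643, -0.295, 0.642, 0.296]
wrist_force: [0.6, 4.9, -2.9]
finger_gap: 0.012
```

```bash
python3 - <<'E'
from h import *
goto([*s2w(-.077,-.0805),.106]);snap('wrist','w7')
s=env.get_state();print(s['ft_torque'])
z=load('w7')
cv2.imwrite('pics/w7d.png',cv2.resize(z['p'][145:215,205:310,::-1],None,fx=7,fy=7,interpolation=cv2.INTER_CUBIC))
E
```

```text
clock 8.5 tcp [ 0.489  -0.0173  0.0985] stage [-0.0764 -0.0809] F [ 0.6  4.9 -2.9] gap 0.012 q6 [-2.000e-01  2.340e-01 -4.010e-01  9.360e-01  1.000e-03 -1.062e+00]
tool x [-0.     0.001 -1.   ] jaw angle world deg 139.37
offset cm [-0.75  0.07 -0.03]
[ 1.0819689  -0.13050129  0.06960205]
```

View pics/w7d.png

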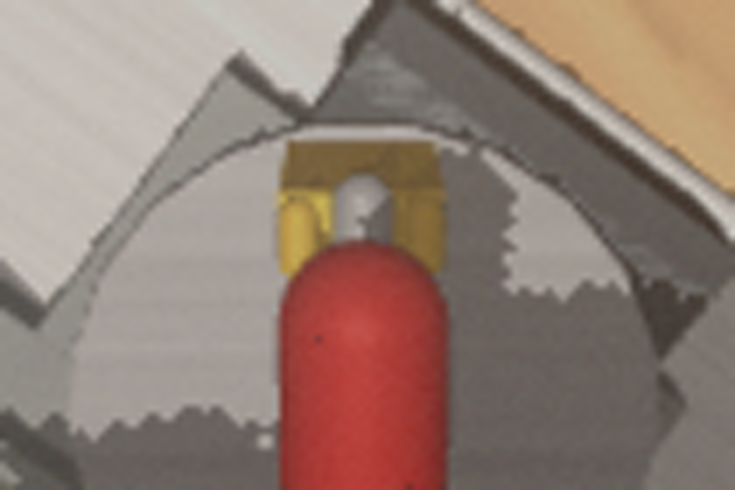

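Emit:
servo_tool --increments '[{"offset": [0, 0, 0], "yaw": 0}, {"offset": [0, 0, 0], "yaw": 0}, {"offset": [0, 0, 0], "yaw": 0}, {"offset": [0, 0, 0], "yaw": 0}, {"offset": [0, 0, 0], "yaw": 0}, {"offset": [0, 0, 0], "yaw": 0}, {"offset": [0, 0, 0], "yaw": 0}, {"offset": [0, 0, 0], "yaw": 0}]' --claw 0.6

```text
clock: 9.35
tcp_pos: [0.4892, -0.018, 0.0988]
orientation: [0.643, -0.295, 0.643, 0.295]
wrist_force: [-0.6, -0.7, 0.1]
finger_gap: 0.0512
```

Emit:
servo_tool --increments '[{"offset": [-1, 0, 0], "yaw": 0}, {"offset": [-2.5, 0, 0], "yaw": 0}, {"offset": [-4.5, 0, 0], "yaw": 0}, {"offset": [-6.5, 0, 0], "yaw": 0}, {"offset": [-8, 0, 0], "yaw": 0}, {"offset": [-9.5, 0, 0], "yaw": 0}, {"offset": [-10, 0, 0], "yaw": 0}, {"offset": [-10, 0, 0], "yaw": 0}]'

```text
clock: 10.15
tcp_pos: [0.4898, -0.0181, 0.1999]
orientation: [0.643, -0.296, 0.642, 0.295]
wrist_force: [0.5, 0.2, -0.0]
finger_gap: 0.0513
```

```bash
python3 - <<'E'
from h import *
goto([*s2w(.02,-.2),.2]);snap('wrist','w8');snap('scene','s8')
z=load('w8');W=world(z);p=z['p'];hsv=cv2.cvtColor(p,cv2.COLOR_RGB2HSV);H,S,V=[hsv[...,i] for i in range(3)]
red=((H<8)|(H>172))&(S>150)&(z['d']>0)&(W[...,2]>.09)&(W[...,2]<.15);q=W[red];q=np.c_[(q[:,:2]-C0)@Rs,q[:,2]];print(len(q),q.mean(0),np.percentile(q[:,2],[50,90]));u,s,vt=np.linalg.svd(q[:,:2]-q[:,:2].mean(0),full_matrices=False);print(np.arctan(vt[0,1]/vt[0,0]))
z=load('s8');cv2.imwrite('pics/s8c.png',cv2.resize(z['p'][165:275,200:365,::-1],None,fx=4.5,fy=4.5,interpolation=cv2.INTER_CUBIC))
E
```

```text
clock 10.15 tcp [ 0.4898 -0.0181  0.1999] stage [-0.0758 -0.0818] F [ 0.5  0.2 -0. ] gap 0.0513 q6 [-0.201  0.16  -0.23   1.178  0.    -1.062]
tool x [ 0.002 -0.    -1.   ] jaw angle world deg 139.34
offset cm [  0.02 -15.2    0.67]
778 [-0.08123111 -0.08322641  0.12120601] [0.12141238 0.12260508]
1.0815237593302502
```

View pics/s8c.png

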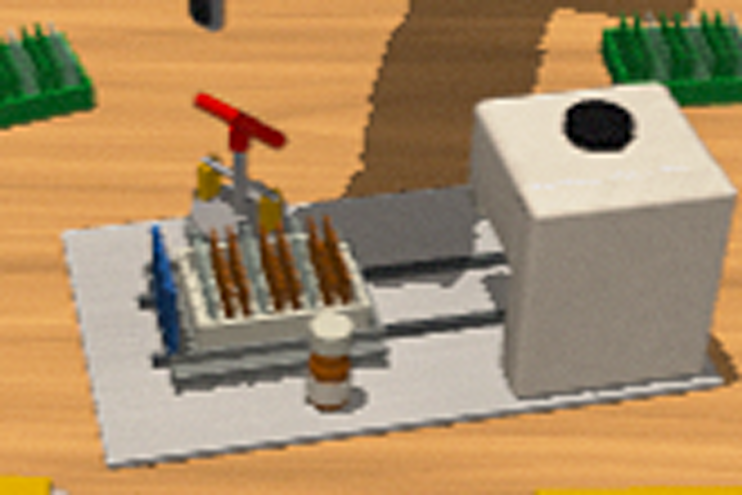

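View pics/w8.png

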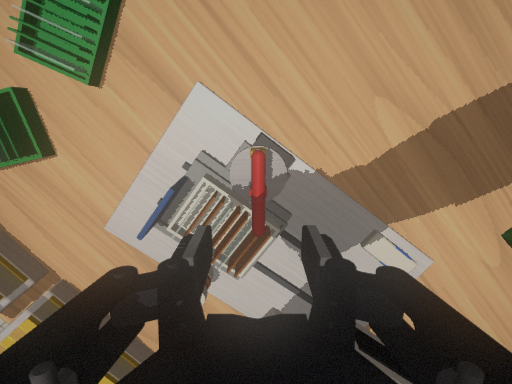

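```bash
python3 - <<'E'
from h import *
z=load('w1');W=world(z);q=np.concatenate([W.reshape(-1,3),world(load('s8')).reshape(-1,3)]);s=(q[:,:2]-C0)@Rs
def box(n,x0,x1,y0,y1,h0=.012):
    m=(s[:,0]>x0)&(s[:,0]<x1)&(s[:,1]>y0)&(s[:,1]<y1)&(q[:,2]>h0)&(q[:,2]<.2);print(n,m.sum(),np.percentile(s[m],[1,50,99],axis=0).round(3).tolist(),np.percentile(q[m,2],[50,95,99.5,100]).round(3)) if m.sum() else print(n,0)
box('rack',-.02,.06,-.13,-.02,.055)
box('plate',-.05,.1,-.17,-.138,.03)
box('vial',.075,.14,-.12,0,.02)
box('approach',-.06,.1,-.3,-.17,.005+.007)
box('approach2',-.06,.1,-.3,-.205,.004)
box('head',-.05,.15,.03,.25,.16)
goto([*s2w(.02,-.19),.2])
E
```

```text
rack 1034 [[-0.02, -0.12], [0.01, -0.075], [0.039, -0.03]] [0.063 0.064 0.065 0.066]
plate 871 [[-0.043, -0.151], [0.013, -0.146], [0.053, -0.141]] [0.069 0.081 0.082 0.082]
vial 758 [[0.075, -0.069], [0.083, -0.057], [0.103, -0.042]] [0.063 0.071 0.072 0.073]
approach 140 [[-0.059, -0.3], [-0.049, -0.296], [0.066, -0.234]] [0.021 0.023 0.038 0.041]
approach2 206 [[-0.06, -0.3], [-0.049, -0.296], [0.066, -0.228]] [0.016 0.023 0.036 0.041]
head 311 [[0.018, 0.075], [0.03, 0.13], [0.092, 0.145]] [0.169 0.171 0.172 0.172]
clock 10.25 tcp [ 0.4889 -0.0179  0.1984] stage [-0.0766 -0.0814] F [-0.3 -0.5  0.4] gap 0.0513 q6 [-0.201  0.162 -0.232  1.177  0.    -1.062]
tool x [-0.  0. -1.] jaw angle world deg 139.34
offset cm [ -0.16 -14.48   1.31]
```

Emit:
servo_tool --increments '[{"offset": [0, -2, 0.2], "yaw": 4}, {"offset": [0, -5, 0.4], "yaw": 11}, {"offset": [0, -8, 0.7], "yaw": 18}, {"offset": [0, -11, 1], "yaw": 25}, {"offset": [0, -13.5, 1.2], "yaw": 31.5}, {"offset": [0, -14.5, 1.3], "yaw": 36.5}, {"offset": [0, -14.5, 1.3], "yaw": 36.5}, {"offset": [0, -14.5, 1.3], "yaw": 36.5}]' --claw 0 --force 40

```text
clock: 11.05
tcp_pos: [0.6068, -0.1023, 0.1976]
orientation: [0.702, -0.079, 0.703, 0.08]
wrist_force: [0.4, 0.8, -0.2]
finger_gap: -0.0001
```

```bash
python3 - <<'E'
from h import *
goto([*s2w(.02,-.19),.05]);snap('wrist','w9');snap('top','t9')
z=load('t9');cv2.imwrite('pics/t9c.png',cv2.resize(z['p'][110:220,155:345,::-1],None,fx=4,fy=4,interpolation=cv2.INTER_CUBIC))
E
```

```text
clock 11.05 tcp [ 0.6068 -0.1023  0.1976] stage [ 0.0195 -0.1899] F [ 0.4  0.8 -0.2] gap -0.0001 q6 [-0.297  0.405  0.096  1.264  0.    -0.524]
tool x [-0.002  0.001 -1.   ] jaw angle world deg 102.95
offset cm [14.76 -0.04  0.08]
```

View pics/w9.png

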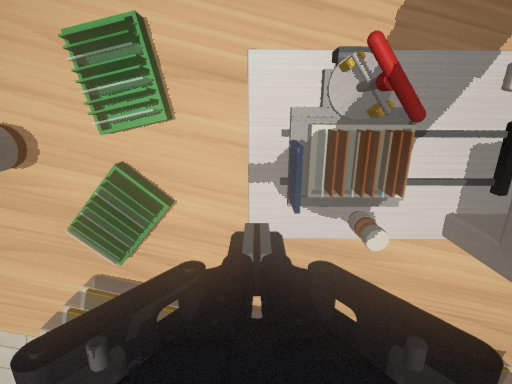

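View pics/t9c.png

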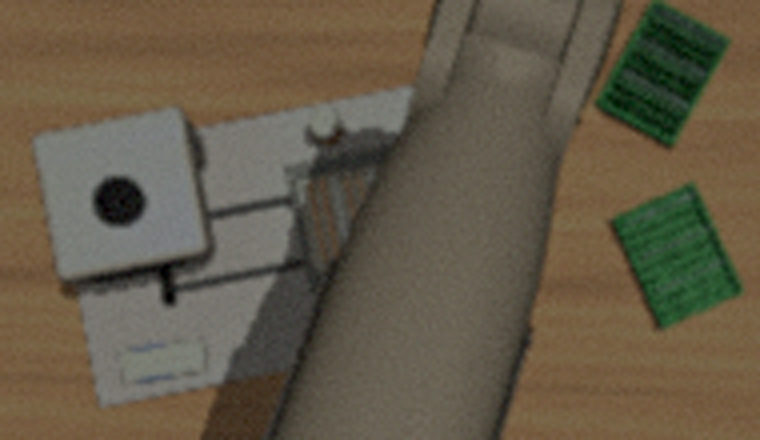

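Emit:
servo_tool --increments '[{"offset": [2, 0, 0.1], "yaw": 0}, {"offset": [4.5, 0, 0.1], "yaw": 0}, {"offset": [7, 0, 0.1], "yaw": 0}, {"offset": [9.5, 0, 0.1], "yaw": 0}, {"offset": [12, 0, 0.1], "yaw": 0}, {"offset": [13.5, 0, 0.1], "yaw": 0}, {"offset": [14.3, 0, 0.1], "yaw": 0}, {"offset": [14.3, 0, 0.1], "yaw": 0}]'

```text
clock: 11.95
tcp_pos: [0.6074, -0.1016, 0.055]
orientation: [0.702, -0.079, 0.703, 0.08]
wrist_force: [-0.5, -0.4, -0.5]
finger_gap: -0.0001
```

```bash
python3 - <<'E'
from h import *
goto([*s2w(.02,-.05),.055]);snap('wrist','w10');snap('scene','s10')
z=load('s10');cv2.imwrite('pics/s10c.png',cv2.resize(z['p'][100:275,180:365,::-1],None,fx=3.4,fy=3.4,interpolation=cv2.INTER_CUBIC))
E
```

```text
clock 11.95 tcp [ 0.6074 -0.1016  0.055 ] stage [ 0.0203 -0.1894] F [-0.5 -0.4 -0.5] gap -0.0001 q6 [-0.296  0.495 -0.127  0.95   0.    -0.521]
tool x [-0.002  0.001 -1.   ] jaw angle world deg 102.9
offset cm [ 1.000e-02  1.394e+01 -2.000e-02]
```

View pics/w10.png

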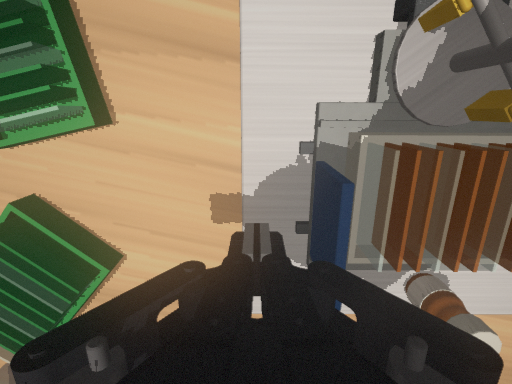

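View pics/s10c.png

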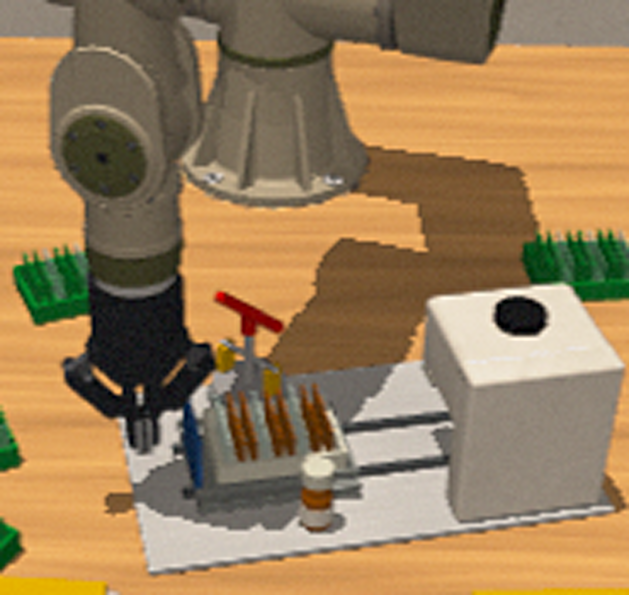

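Emit:
servo_tool --increments '[{"offset": [0, 0.8, 0], "yaw": 0}, {"offset": [0, 1.6, 0], "yaw": 0}, {"offset": [0, 2.1, 0], "yaw": 0}, {"offset": [0, 2.6, 0], "yaw": 0}, {"offset": [0, 3.1, 0], "yaw": 0}, {"offset": [0, 3.7, 0], "yaw": 0}, {"offset": [0, 4.4, 0], "yaw": 0}, {"offset": [0, 5.2, 0], "yaw": 0}]'

```text
clock: 12.85
tcp_pos: [0.5974, -0.0516, 0.0562]
orientation: [0.703, -0.079, 0.702, 0.079]
wrist_force: [-0.5, -4.2, 1.7]
finger_gap: -0.0003
```

```bash
python3 - <<'E'
from h import *
goto([*s2w(.02,-.05),.055]);snap('wrist','w11')
E
```

```text
clock 12.85 tcp [ 0.5974 -0.0516  0.0562] stage [ 0.0216 -0.1384] F [-0.5 -4.2  1.7] gap -0.0003 q6 [-0.22   0.464 -0.176  0.93  -0.    -0.443]
tool x [ 0.001 -0.001 -1.   ] jaw angle world deg 102.81
offset cm [ 0.11  8.84 -0.17]
```

View pics/w11.png

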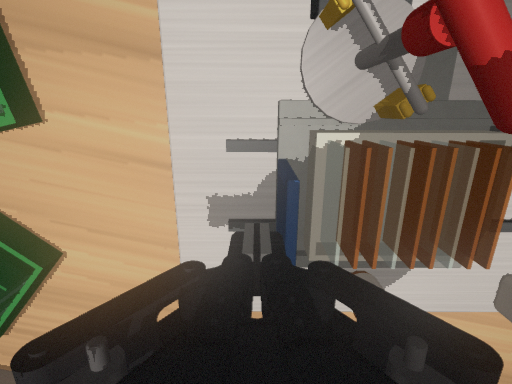

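Emit:
servo_tool --increments '[{"offset": [0, 0.8, 0], "yaw": 0}, {"offset": [0, 1.6, 0], "yaw": 0}, {"offset": [0, 2.4, 0], "yaw": 0}, {"offset": [0, 3.2, 0], "yaw": 0}, {"offset": [0, 4, 0], "yaw": 0}, {"offset": [0, 4.8, 0], "yaw": 0}, {"offset": [0, 5.6, 0], "yaw": 0}, {"offset": [0, 6.2, 0], "yaw": 0}]'

```text
clock: 13.7
tcp_pos: [0.5834, 0.0097, 0.0559]
orientation: [0.703, -0.079, 0.702, 0.079]
wrist_force: [2.1, -3.5, 1.8]
finger_gap: -0.0002
```

```bash
python3 - <<'E'
from h import *
goto([*s2w(.02,-.045),.055]);snap('wrist','w12');snap('scene','s12')
z=load('s12');cv2.imwrite('pics/s12c.png',cv2.resize(z['p'][100:275,180:365,::-1],None,fx=3.4,fy=3.4,interpolation=cv2.INTER_CUBIC))
E
```

```text
clock 13.7 tcp [0.5834 0.0097 0.0559] stage [ 0.0216 -0.0755] F [ 2.1 -3.5  1.8] gap -0.0002 q6 [-0.121  0.437 -0.22   0.913  0.    -0.346]
tool x [ 0.001  0.    -1.   ] jaw angle world deg 102.87
offset cm [ 0.09  3.05 -0.16]
```

View pics/s12c.png

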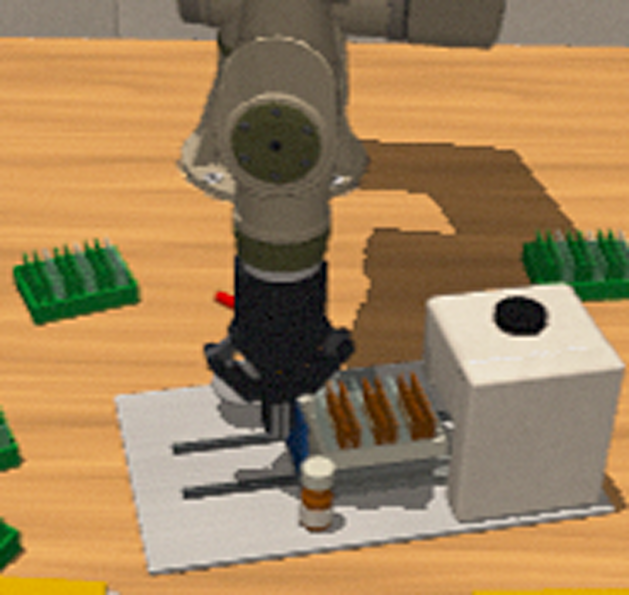

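View pics/w12.png

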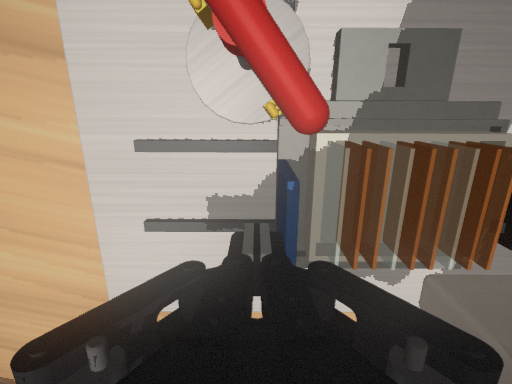

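Emit:
servo_tool --increments '[{"offset": [0, 0.5, 0], "yaw": 0}, {"offset": [0, 1.0, 0], "yaw": 0}, {"offset": [0, 1.5, 0], "yaw": 0}, {"offset": [0, 1.9, 0], "yaw": 0}, {"offset": [0, 2.3, 0], "yaw": 0}, {"offset": [0, 2.6, 0], "yaw": 0}, {"offset": [0, 2.8, 0], "yaw": 0}, {"offset": [0, 2.8, 0], "yaw": 0}]'

```text
clock: 14.6
tcp_pos: [0.5767, 0.0367, 0.0556]
orientation: [0.703, -0.079, 0.703, 0.08]
wrist_force: [0.1, -1.6, -0.4]
finger_gap: -0.0
```

```bash
python3 - <<'E'
from h import *
goto([*s2w(.02,-.045),.055]);snap('wrist','w13')
E
```

```text
clock 14.6 tcp [0.5767 0.0367 0.0556] stage [ 0.0211 -0.0476] F [ 0.1 -1.6 -0.4] gap -0.0 q6 [-0.076  0.429 -0.234  0.908  0.001 -0.3  ]
tool x [-0.001  0.001 -1.   ] jaw angle world deg 102.87
offset cm [ 0.06  0.26 -0.11]
```

View pics/w13.png

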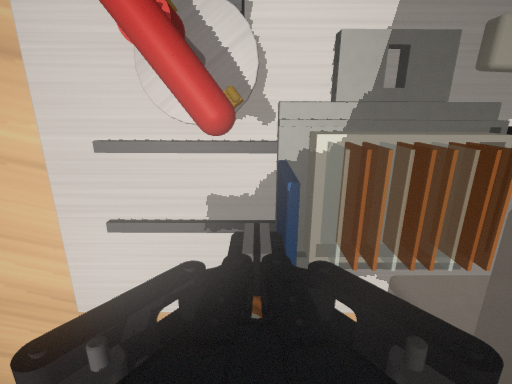

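Emit:
servo_tool --increments '[{"offset": [0, 0.1, 0], "yaw": 0}, {"offset": [0, 0.2, 0], "yaw": 0}, {"offset": [0, 0.3, 0], "yaw": 0}, {"offset": [0, 0.4, 0], "yaw": 0}, {"offset": [0, 0.5, 0], "yaw": 0}, {"offset": [0, 0.6, 0], "yaw": 0}, {"offset": [0, 0.7, 0], "yaw": 0}, {"offset": [0, 0.8, 0], "yaw": 0}]'

```text
clock: 15.45
tcp_pos: [0.5764, 0.0402, 0.0561]
orientation: [0.703, -0.081, 0.702, 0.075]
wrist_force: [2.7, -17.1, -2.1]
finger_gap: -0.0003
```

```bash
python3 - <<'E'
from h import *
goto([*s2w(.02,-.045),.055])
E
```

```text
clock 15.45 tcp [0.5764 0.0402 0.0561] stage [ 0.0216 -0.0442] F [  2.7 -17.1  -2.1] gap -0.0003 q6 [-0.065  0.427 -0.237  0.905 -0.007 -0.287]
tool x [ 0.002 -0.008 -1.   ] jaw angle world deg 102.7
offset cm [ 0.11 -0.08 -0.16]
```

Emit:
servo_tool --increments '[{"offset": [0, -0.5, 0], "yaw": 0}, {"offset": [0, -1.2, 0], "yaw": 0}, {"offset": [0, -2, 0], "yaw": 0}, {"offset": [0, -3, 0], "yaw": 0}, {"offset": [-0.5, -3.5, 0], "yaw": 0}, {"offset": [-3, -4, 0], "yaw": 0}, {"offset": [-6, -4, 0], "yaw": 0}, {"offset": [-9, -4, 0], "yaw": 0}]'

```text
clock: 16.25
tcp_pos: [0.5839, 0.0046, 0.1468]
orientation: [0.702, -0.079, 0.703, 0.079]
wrist_force: [1.4, -1.1, -0.7]
finger_gap: -0.0001
```

```bash
python3 - <<'E'
from h import *
goto([*s2w(.02,-.19),.25]);snap('scene','s14');snap('wrist','w14')
z=load('s14');cv2.imwrite('pics/s14c.png',cv2.resize(z['p'][100:275,180:365,::-1],None,fx=3.4,fy=3.4,interpolation=cv2.INTER_CUBIC))
z=load('w14');W=world(z);H,S,V=cv2.split(cv2.cvtColor(z['p'],cv2.COLOR_RGB2HSV))
m=(H>100)&(H<125)&(S>120)&(W[...,2]>.05);q=W[m];q=np.c_[(q[:,:2]-C0)@Rs,q[:,2]];print(len(q),np.percentile(q,[2,50,98],axis=0) if len(q) else 0)
E
```

```text
clock 16.25 tcp [0.5839 0.0046 0.1468] stage [ 0.021  -0.0806] F [ 1.4 -1.1 -0.7] gap -0.0001 q6 [-0.13   0.368 -0.086  1.118  0.    -0.353]
tool x [-0.001  0.001 -1.   ] jaw angle world deg 102.81
offset cm [-10.32 -10.93  -0.1 ]
47 [[-0.04768886 -0.10678242  0.11266448]
 [ 0.00516709 -0.08705228  0.24928073]
 [ 0.01344128  0.08431102  0.29532896]]
```

View pics/s14c.png

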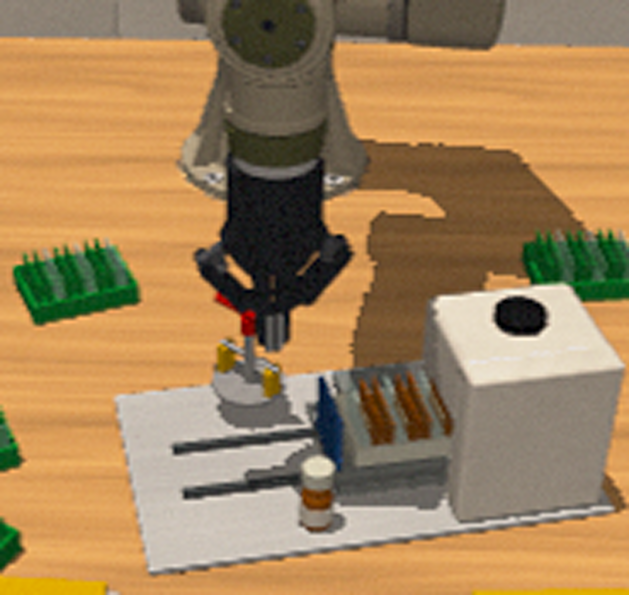

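View pics/w14.png

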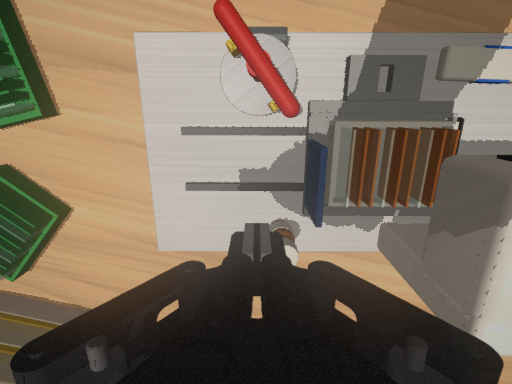

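```bash
python3 - <<'E'
from h import *
z=load('w14');W=world(z)
for r in [150,165,180,200]:
    print(r,[(u,w2s(W[r,u]).round(4).tolist(),round(float(W[r,u,2]),3)) for u in range(302,330,4)])
z1=load('w1');W1=world(z1)
print('before',[(u,w2s(W1[250,u]).round(4).tolist(),round(float(W1[250,u,2]),3)) for u in range(194,216,2)])
z=load('s14');W=world(z);H,S,V=cv2.split(cv2.cvtColor(z['p'],cv2.COLOR_RGB2HSV))
for n in ['scene0','s8','s14']:
    z=load(n);W=world(z);H,S,V=cv2.split(cv2.cvtColor(z['p'],cv2.COLOR_RGB2HSV))
    q=np.c_[(W[...,:2].reshape(-1,2)-C0)@Rs,W[...,2].ravel()];m=((H>100)&(H<125)&(S>110)).ravel()&(abs(q[:,0]-.02)<.045)&(q[:,1]>-.2)&(q[:,1]<.05)&(q[:,2]>.02)&(q[:,2]<.09)
    print(n,m.sum(),np.percentile(q[m],[5,50,95],axis=0).round(4).tolist())
cv2.imwrite('pics/w14c.png',cv2.resize(load('w14')['p'][40:230,290:480,::-1],None,fx=3.1,fy=3.1,interpolation=cv2.INTER_CUBIC))
E
```

```text
150 [(302, [-0.0049, -0.0339], 0.009), (306, [-0.0065, -0.0316], 0.019), (310, [-0.0094, -0.0313], 0.039), (314, [-0.0121, -0.0313], 0.057), (318, [-0.0144, -0.0313], 0.073), (322, [-0.0154, -0.0296], 0.079), (326, [-0.0155, -0.0264], 0.079)]
165 [(302, [0.0116, -0.0329], 0.008), (306, [0.0088, -0.0311], 0.021), (310, [0.0043, -0.0313], 0.043), (314, [0.0005, -0.0315], 0.062), (318, [-0.0023, -0.0311], 0.075), (322, [-0.0036, -0.0293], 0.082), (326, [-0.0033, -0.0257], 0.08)]
180 [(302, [0.0277, -0.0326], 0.011), (306, [0.0233, -0.0313], 0.027), (310, [0.0179, -0.0314], 0.048), (314, [0.0134, -0.0313], 0.065), (318, [0.0094, -0.0313], 0.08), (322, [0.009, -0.0284], 0.081), (326, [0.0227, -0.0114], 0.03)]
200 [(302, [0.0517, -0.031], 0.008), (306, [0.0432, -0.0313], 0.033), (310, [0.0362, -0.0314], 0.053), (314, [0.0305, -0.0313], 0.07), (318, [0.0266, -0.0304], 0.081), (322, [0.0267, -0.027], 0.081), (326, [0.0422, -0.0114], 0.036)]
before [(194, [0.0468, -0.1744], 0.008), (196, [0.0463, -0.1712], 0.009), (198, [0.0065, -0.1506], 0.081), (200, [0.0059, -0.148], 0.082), (202, [0.0075, -0.1463], 0.079), (204, [0.0112, -0.1454], 0.072), (206, [0.017, -0.1452], 0.062), (208, [0.0238, -0.1452], 0.05), (210, [0.0316, -0.1453], 0.036), (212, [0.0389, -0.1451], 0.022), (214, [0.039, -0.1423], 0.022)]
scene0 92 [[-0.0101, -0.1494, 0.0311], [0.0266, -0.1488, 0.0604], [0.0525, -0.145, 0.0811]]
s8 91 [[-0.0106, -0.1494, 0.0313], [0.0275, -0.1488, 0.0612], [0.0525, -0.1447, 0.0809]]
s14 113 [[-0.0112, -0.0298, 0.0281], [0.022, -0.029, 0.057], [0.0531, -0.0271, 0.0806]]
```

View pics/w14c.png

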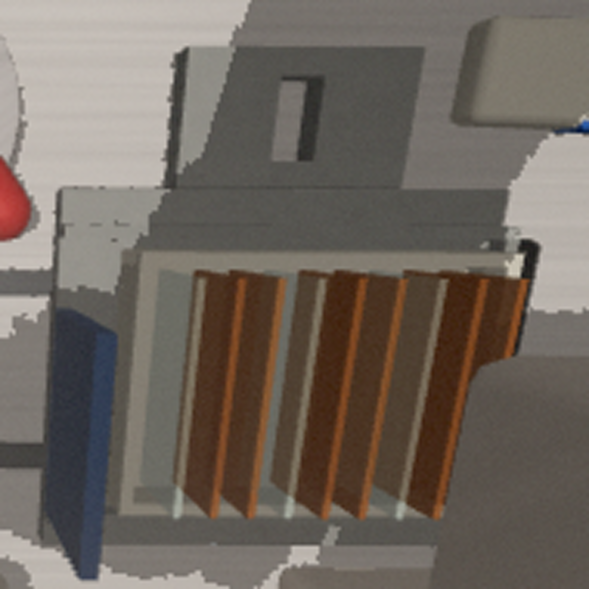

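Emit:
servo_tool --increments '[{"offset": [-2, 0, 0], "yaw": 0}, {"offset": [-4, -1, 0], "yaw": 0}, {"offset": [-6, -2, 0], "yaw": 0}, {"offset": [-8, -3, 0], "yaw": 0}, {"offset": [-10, -4, 0], "yaw": 0}, {"offset": [-10, -4, 0], "yaw": 0}, {"offset": [-10, -4, 0], "yaw": 0}, {"offset": [-10, -4, 0], "yaw": 0}]'

```text
clock: 17.15
tcp_pos: [0.5923, -0.0336, 0.2443]
orientation: [0.702, -0.079, 0.703, 0.08]
wrist_force: [0.4, 0.3, 0.6]
finger_gap: 0.0001
```

```bash
python3 - <<'E'
from h import *
snap('wrist','w15')
z=load('w15');W=world(z);H,S,V=cv2.split(cv2.cvtColor(z['p'],cv2.COLOR_RGB2HSV))
m=((H<4)|(H>174))&(S>170)&(W[...,2]>.085)&(W[...,2]<.15);q=W[m];q=np.c_[(q[:,:2]-C0)@Rs,q[:,2]];print(len(q),q.mean(0),np.median(q[:,2]))
print(env.get_state()['wrist_force'])
E
```

```text
754 [-0.07800122 -0.08408894  0.12094505] 0.12111375852855263
[ 0.11069373 -0.50905279 -0.4944365 ]
```

View pics/w15.png

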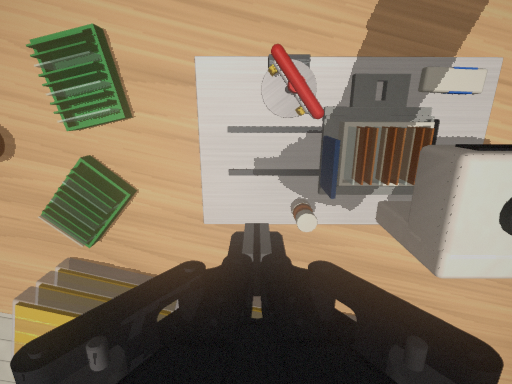

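The picture shows the pin still parked at (295,80), with its bar top 121 mm above the bench. The carriage is in at the black bar, near (435,130), and the rack is flat. The vial (305,213) and the mailer (455,80) are still standing in place, and the robot is clear.

```bash
python3 -c "
from workcell import env
print(env.hand_in())"
```

```text
the job is handed in; nothing more can be done
None
```

The pin is parked in the horn notches, the carriage is at its end stop, and the job was handed in at about 17 s of the 69 s allowed.

**What I did:** I gripped the red crossbar and pulled the pin up about 28 mm. I turned it anticlockwise about 0.64 rad until the cross pin sat between the ridges, then lowered it. The wrist force dropped from about 14 N to 3 N as the notches took the load. I let go and backed off, then pushed the blue plate with closed fingers until the force rose to 17 N at the stop.

**Last checks:**
- **Carriage:** the blue plate moved 119.8 mm by the scene camera, and its front edge is at the black bar.
- **Pin:** the crossbar's top is at 121 mm against 101 mm at the start, so the lift is about 20.5 mm. The cross pin was seen in the notches after I let go, and the crossbar had not moved since.
- **Rack and loose things:** the rack stands flat on the carriage. The vial and mailer look unmoved. I did not re-measure the other loose things; the arm stayed clear of them.
- **Robot:** it touches nothing, with the wrist force below 1 N.

**What disagreed or went wrong:**
- The wrist and top cameras put the pin axis up to 5 mm apart in stage x.
- One depth-based reading of the crossbar angle (1.08 rad) disagreed with the picture and with the tool's own turn of 0.64 rad. I took it as stray pixels.
- The first grip, at the fingertips, was too shallow, so I redid it 9 mm deeper.

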